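# Jack up a drooping table leaf and hold it level

### The job

A table leaf droops on its hinge. Set the bench jack so that its saddle stands centred under the marked lift pad of the leaf and let go of it, then give the handle a full bedding stroke: right down, so that the leaf comes up level, and right back up. Then press the handle right down again and finish while still holding it down, so that the leaf stays level with the table top, carried by the jack alone; leave the plane, glue bottle and mallet where they are.

Things in the scene. Friction and masses are not known exactly. Their poses are not given: they have to be found in the camera images.
- jack: Loose bench jack, about 0.9 kg, slides on the bench when pushed or dragged. Origin on its underside; +y to its saddle end, z up. Aluminium base plate 80 mm (x) by 270 mm (y from -150 to +120), 12 mm thick. Saddle column at x=0, y=+90: radius 24, top z=57, saddle above it. Carry post at x=0, y=+30. Handle pivot at y=-20.
- carry_grip (a point): Middle of the top of the jack's upright dark steel carry post, at x=0, y=+30, z=120 mm of the jack: 30 mm (x) by 24 mm (y), standing free above the base plate; grip it across its 30 mm from above.
- saddle_top (a point): Middle of the top of the jack's saddle, a slightly domed black rubber puck of radius 21 mm. With the handle up it is 80 mm above the bench, with the handle fully down 120 mm. Axes as the jack's.
- handle_pivot (a point): Pivot of the pump handle, at x=0, y=-20, z=70 mm of the jack, between two cheeks 52 mm wide over all whose tops are at z=80. The handle, 18 mm wide, runs from here towards the jack's -y. At joint value 0 it rises 0.436 rad above level, at 0.52 it points 0.084 rad below level.
- handle_pad (a point): Middle of the top face of the flat black rubber pad at the end of the pump handle, 70 mm (jack's x) by 45 mm (along the handle), 16 mm thick; press here. It moves on an arc, 120 mm from the pivot along the handle and 8 mm above the handle's centre line: about 128 mm over the bench with the handle up, 68 mm with it down.
- pump_handle (a joint): Pump handle angle, rad: 0 all the way up (rest), 0.52 right down at its stop. The saddle rises 40 mm over this stroke, in proportion, and sinks with the handle; spring and load bring the handle back up when let go, nothing latches. Pressing the pad takes about 3 N at first and 10 N near the bottom under the leaf.
- drop_table: Drop-leaf table top fixed on packing blocks on the bench, with its leaf. Origin on the bench below the lift mark; x along the leaf's edge, +y from lift pad to hinge. Brown wooden leaf 360 mm (x) by 200 (y=35 to 235), 20 thick. Hinge line y=240, z=120 (level of its underside). Fixed top y=247 to 377, upper face z=140. Packing block under the leaf at x=105 to 155, y=110 to 170.
- lift_mark (a point): Lift point: middle of the underside of the steel lift pad (60 mm in x by 80 mm, 6 thick), which sticks out 65 mm from the leaf's front edge. Right above this point the pad's upper face bears a round steel stud, radius 8 mm, 6 mm high. About 92 mm above the bench at the start, 120 mm with the leaf level.
- leaf (a joint): Angle of the leaf in rad: 0 drooping at the start (resting on its stop), 0.117 level with the fixed table top, at most 0.16.
- bench_plane: Bystander: blue and steel hand plane, 60 by 220 mm, 115 mm high; origin in the middle of its underside.
- glue_bottle: Bystander: whitish bottle with an orange cap, radius 28 mm, 150 mm high; origin in the middle of its underside.
- mallet: Bystander: wooden mallet lying down, head 70 by 130 by 90 mm high, handle to 255 mm along its -x; origin under the middle of its head.

How it is judged:
On the way, in this order (a step that is already met when the one before it is completed fails the run):
1. the jack stands on the bench, let go, handle up, its saddle under the lift mark (horizontal distance between saddle_top and lift_mark below 0.015 m and value of joint pump_handle below 0.06 rad and angle between jack's own z axis and vertical below 0.05 rad and contact force between each of the arm, the fingers and jack below 0.3 N), for 0.2 s.
2. first stroke: the handle is down and the leaf is up (value of joint pump_handle above 0.45 rad and value of joint leaf above 0.09 rad), for 0.1 s.
3. the handle is let back up and the leaf comes down (value of joint pump_handle below 0.08 rad and value of joint leaf below 0.02 rad), for 0.1 s.
At the end, for the whole second after the job is handed in: Fingers still press the handle down (over 2 N, joint over 0.45 rad), the leaf is level to about 5 mm (0.095 to 0.14 rad), carried by the jack (over 1.5 N) and untouched by the arm; saddle within 18 mm of the lift mark, jack flat on the bench (0.06 rad) and at rest (value of joint pump_handle above 0.45 rad and value of joint leaf between 0.095 and 0.14 rad and horizontal distance between saddle_top and lift_mark below 0.018 m and angle between jack's own z axis and vertical below 0.06 rad and contact force between jack and drop_table above 1.5 N and contact force between the fingers and jack above 2 N and contact force between each of the arm, the fingers and drop_table below 0.5 N and linear speed of jack below 0.02 m/s); the arm keeps its last pose, push and grip.
It fails at once if a bystander was disturbed (moved 30 mm) (distance of any of bench_plane, glue_bottle, mallet from where it was at the start of the episode above 0.03 m).
It also fails if it takes over 58 s, if anything falls off the work surface, if the arm or the gripper's body presses on something with over 40 N, if the wrist force passes 120 N, or if a joint passes its speed limit or range.

### The arm

A 6-joint arm with a two-finger parallel gripper is mounted at the origin on the work surface. World frame = base frame: x ahead of the robot, y to its left, z up, the work surface at z = 0. Lengths are in m, angles in rad, forces in N, time in s.
With the tool pointing down it reaches from about 0.325 to 0.775 m from the base axis. Payload 5.5 kg.
Tool frame: the origin (TCP) lies midway between the tips of the shut fingers; the grasp point (between the pads) lies 19 mm behind it (bot.tcp_to_grasp is the distance from the TCP to the grasp point, in m); y points along the fingers, x is the direction in which the jaws open and shut, and the axes are right-handed (so a half turn about y gives the same grasp; the last joint's range is limited). The gripper opens to 85 mm and grips with 20 to 120 N. Pads are 22 mm wide; open, the fingers measure 114 mm over their backs; the gripper's body (76 mm by 85 mm) begins 54 mm behind the grasp point. The pads swing forward as they close: fully open they stand 13 mm farther back than shut.
Start: joints at [-1.215, 0.091, 1.231, -0, 1.82, -0.057], TCP at [0.241, -0.55, 0.209] pointing down, gripper open.
Joint ranges: [-2.87, 2.87], [-0.86, 2.18], [0.17, 2.46], [-1.51, 4.65], [0.06, 2.69], [-2.65, 2.65]. Speed limits (rad/s): [2.57, 2.57, 3.01, 3.14, 3.14, 3.14].

### API

Orientations are given as a rotation vector (axis times angle).
In Python, from rig import bot, cams, workorder gives the robot as it stands.
- The arm moves only by the shell command python3 -m pendant 'ROWS' [FORCE]. ROWS is JSON, a list that holds one entry, the list of rows, each a list of 7 numbers: the finger opening in mm, from 0 to 85.4, then the shift along the world's x, y, z in mm, then the turn, a rotation vector about the world's x, y, z in rad. A call has 1 to 10 rows; each row is the pose to reach, as a shift and turn from the pose measured when the call began; what a row does not reach only later rows make up. A row lasts 1/8 s, in which the tool goes at most 62.5 mm and 10.7 degrees, less where a joint would pass 70% of its speed; a pose out of reach is approached as far as the arm can. A call with a gripper value outside its range is refused whole. The fingers move at their own pace and stop on an object; FORCE is the grip in N (left out, the last holds). Time passes only in rows, so rows that repeat a pose let the fingers close. It gives the time, the measured TCP pose, the force and the opening at its end, in the units of the state.
- bot.read_state(): the state, without advancing time (a new reading comes with each control period).
- cams.get_image(name): name is "scene" or "top" or "wrist"; returns the picture (420x560x3 uint8, red, green, blue); there is no depth.
- cams.camera_info(name): a dict with "fx", "fy", "cx", "cy" (pixels), "extrinsics" (4x4, takes a point from camera to world coordinates). Camera axes: x right, y down, z forward; pixel columns grow to the right and rows downward; lengths in m; the calibration is good to about 2 mm. A picture is of the moment at which its call begins: read the wrist's pose just before it. camera_info takes no time and is no camera call; for the wrist camera it gives the pose at the moment of the call.
- workorder.close_job(): hands the job in, once; it reports no verdict.
The state is a dict: "time_s": time; "joint_positions": joint angles; "qvel": joint speeds; "effort": joint torques, N m; "tool_pos": TCP position; "ee_rot": TCP orientation; "contact_force": force on the tool from outside, world axes, zero at the start; "ft_torque": the same for the moment, N m; "finger_gap": opening from 0.0 (shut) to 1.0 (fully open).
Only numpy, scipy, OpenCV 4.12 (cv2) and the standard library are available. Lean on these libraries where they do the work, as an engineer would, in place of code of your own. Each camera call takes 0.05 s, during which the arm holds its last target. There are 200 camera calls.

## Working session

There is one attempt and no reset: what is moved stays moved. The work goes in short steps, Python scripts to look and compute and a shell command to move; the robot and the scene stay as the last step left them, time stands still between calls to the robot, and variables do not carry over. Pictures are saved under pics/ and viewed, about 8 in all and at most 12, crops included, and the job is handed in when it is done.

```bash
mkdir -p pics; ls; python3 - <<'E'
from rig import bot,cams
import cv2,numpy as np
print(bot.read_state())
for n in ["scene","top"]:
    im=cams.get_image(n); cv2.imwrite(f"pics/{n}0.png",im[:,:,::-1])
    i=cams.camera_info(n); print(n,i["fx"],i["cx"],i["cy"],np.round(i["extrinsics"],3).tolist())
E
```

```text
pics
{'time_s': 0.0, 'joint_positions': array([-1.21466580e+00,  9.18518465e-02,  1.23187760e+00, -2.57126417e-05,
        1.81977087e+00, -5.66621589e-02]), 'qvel': array([-0.00052107, -0.00171505, -0.00029204,  0.00043082,  0.00120443,
       -0.00147167]), 'effort': array([ 3.03363471e-03, -4.58726084e+01, -4.18017554e+01,  1.93105434e-04,
        1.16255853e-02,  3.17439378e-05]), 'tool_pos': array([ 0.24060276, -0.54930327,  0.20805977]), 'ee_rot': array([-1.37552618,  0.90111882, -0.89857012]), 'contact_force': array([ 0.49483595, -0.16351739,  0.31340284]), 'ft_torque': array([-0.02726835, -0.04336184, -0.03041074]), 'finger_gap': 0.9996435199717049}
scene 501.11299550844956 273.9754355853441 208.76340642178388 [[0.549, 0.667, -0.504, 1.243], [0.836, -0.429, 0.343, -0.551], [0.013, -0.609, -0.793, 1.189], [0.0, 0.0, 0.0, 1.0]]
top 436.25480516119035 286.17753322493456 205.47379781206857 [[0.002, -0.993, 0.118, 0.406], [-1.0, -0.001, 0.008, -0.073], [-0.008, -0.118, -0.993, 1.507], [0.0, 0.0, 0.0, 1.0]]
```

View pics/top0.png

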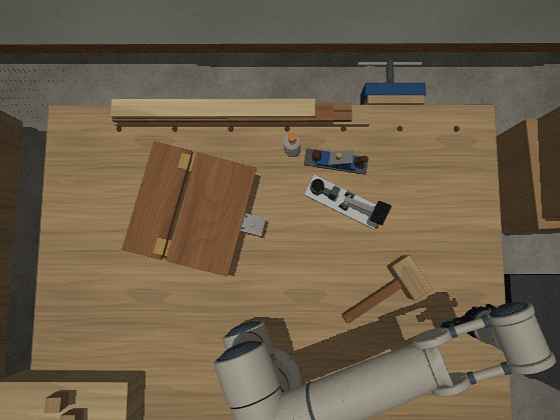

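View pics/scene0.png

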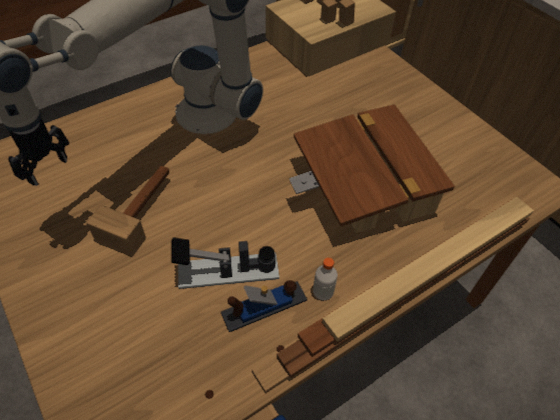

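The top view shows the saddle near (318,186), the handle pad near (381,212), and the lift pad near (254,224). The scene view shows the same layout. I'll zoom both views.

```bash
cat > h.py <<'E'
import numpy as np,cv2
from rig import bot,cams
def ray(n,u,v):
    i=cams.camera_info(n);E=np.array(i["extrinsics"]);d=E[:3,:3]@[(u-i["cx"])/i["fx"],(v-i["cy"])/i["fy"],1];return E[:3,3],d
def onz(n,u,v,z):
    o,d=ray(n,u,v);return o+d*(z-o[2])/d[2]
def tri(a,b):
    A=[];B=[]
    for n,u,v in (a,b):
        o,d=ray(n,u,v);d=d/np.linalg.norm(d);P=np.eye(3)-np.outer(d,d);A.append(P);B.append(P@o)
    return np.linalg.lstsq(np.vstack(A),np.hstack(B),rcond=None)[0]
E
python3 - <<'E'
import cv2,numpy as np
a=cv2.imread("pics/top0.png")[165:240,230:400]; b=cv2.imread("pics/scene0.png")[165:290,165:325]
a=cv2.resize(a,None,fx=4.7,fy=4.7,interpolation=3)
b=cv2.resize(b,None,fx=4.7,fy=4.7,interpolation=3)
cv2.imwrite("pics/c1.png",np.clip(a*1.4,0,255));cv2.imwrite("pics/c2.png",np.clip(b*1.4,0,255))
E
```

```text
[ WARN:0@0.321] global loadsave.cpp:1063 imwrite_ Unsupported depth image for selected encoder is fallbacked to CV_8U.
```

View pics/c1.png

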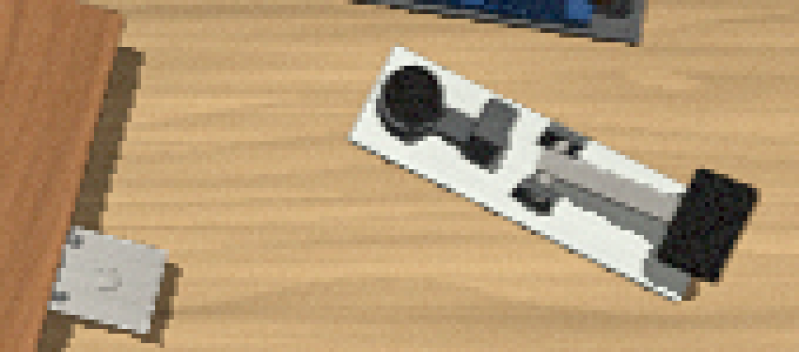

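View pics/c2.png

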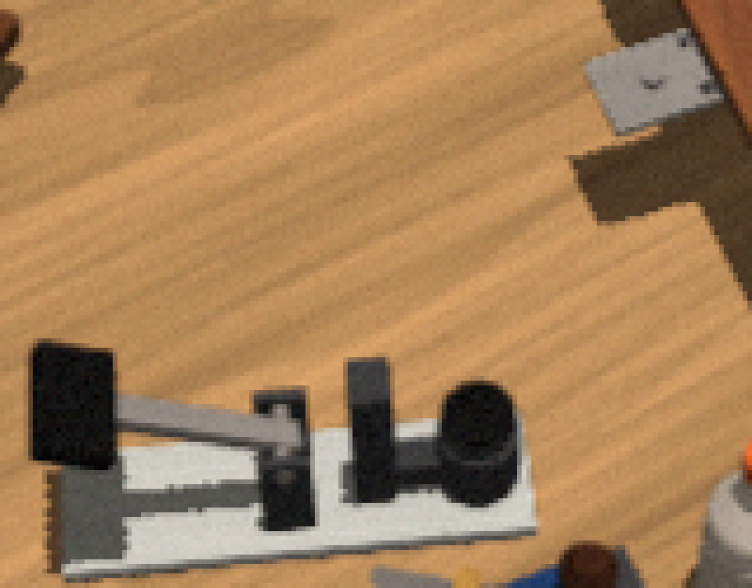

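Top crop: saddle (412,90), stud (108,280), post top (497,120), handle pad (708,225). Scene crop: saddle (480,415), stud (652,82), post top (369,381), handle pad (73,405).

```bash
python3 - <<'E'
from h import *
np.set_printoptions(precision=4,suppress=True)
T=lambda u,v:("top",(u+.5)/4.7-.5+230,(v+.5)/4.7-.5+165)
S=lambda u,v:("scene",(u+.5)/4.7-.5+165,(v+.5)/4.7-.5+165)
for k,t,s,z in [("saddle",T(412,90),S(480,415),.08),("stud",T(108,280),S(652,82),.102),("post",T(497,120),S(369,381),.12),("pad",T(708,225),S(73,405),.128)]:
    print(k,tri(t,s),onz(*t,z),onz(*s,z))
print("plate",[onz(*T(*p),.012)[:2] for p in [(400,47),(350,138),(685,300)]])
# table orientation: hinge gap/leaf edges top view
print("liftpad front corners",[onz(*T(*p),.098)[:2] for p in [(167,252),(150,333)]])
print("leaf front edge", onz("top",256,168,.12)[:2],onz("top",229,275,.12)[:2])
print("table back", onz("top",155,142,.14)[:2],onz("top",123,248,.14)[:2])
print("mallet head",onz("top",405,257,.09),onz("top",345,320,.03))
print("plane",onz("top",305,150,.0),onz("top",365,172,.0),onz("top",306,168,.0))
from scipy.spatial.transform import Rotation as R
print(R.from_rotvec(bot.read_state()["ee_rot"]).as_matrix())
E
```

```text
saddle [ 0.6481 -0.1648  0.076 ] [ 0.6477 -0.164   0.08  ] [ 0.6499 -0.1668  0.08  ]
stud [0.5121 0.0475 0.094 ] [0.5116 0.047  0.102 ] [0.5174 0.0429 0.102 ]
post [ 0.6203 -0.2193  0.1198] [ 0.6202 -0.2194  0.12  ] [ 0.6204 -0.2193  0.12  ]
pad [ 0.5483 -0.3611  0.1213] [ 0.5474 -0.36    0.128 ] [ 0.5528 -0.362   0.128 ]
plate [array([ 0.6915, -0.1597]), array([ 0.6234, -0.1225]), array([ 0.5044, -0.3661])]
liftpad front corners [array([0.5313, 0.0068]), array([0.4755, 0.018 ])]
leaf front edge [0.6925 0.0364] [0.35   0.1179]
table back [0.7733 0.361 ] [0.4335 0.4486]
mallet head [ 0.4074 -0.4441  0.09  ] [ 0.2004 -0.2559  0.03  ]
plane [ 0.782  -0.1266  0.    ] [ 0.7032 -0.3366  0.    ] [ 0.7173 -0.1299  0.    ]
[[ 0.4012 -0.0006  0.916 ]
 [-0.916   0.0016  0.4012]
 [-0.0017 -1.      0.0001]]
```

```bash
python3 -m pendant '[[[85,60,50,52,0,0,0.1],[85,120,100,52,0,0,0.25],[85,180,150,52,0,0,0.4],[85,230,195,52,0,0,0.5],[85,280,240,52,0,0,0.6],[85,330,285,52,0,0,0.693],[85,379,330,52,0,0,0.693],[85,379,330,52,0,0,0.693],[85,379,330,52,0,0,0.693]]]' 60; python3 - <<'E'
from h import *
im=cams.get_image("wrist");cv2.imwrite("pics/w1.png",im[:,:,::-1])
i=cams.camera_info("wrist");print(i["fx"],np.round(i["extrinsics"],3).tolist())
E
```

```text
time_s: 1.23
tool_pos: [0.6216, -0.2159, 0.2583]
ee_rot: [-1.539, 0.364, -0.358]
contact_force: [-0.3, -0.4, -0.1]
finger_gap: 0.996
338.5426071762176 [[0.896, -0.424, -0.134, 0.655], [-0.444, -0.858, -0.257, -0.151], [-0.006, 0.29, -0.957, 0.423], [0.0, 0.0, 0.0, 1.0]]
```

View pics/w1.png

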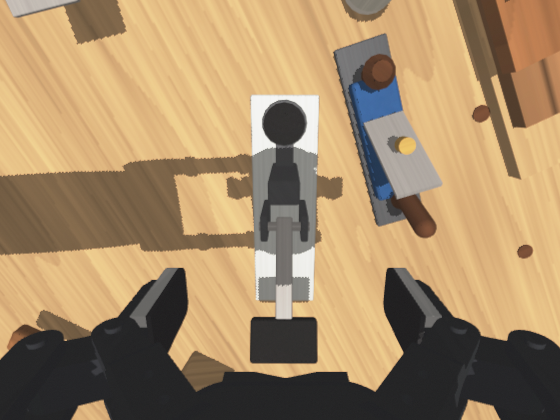

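Wrist view: saddle (285,122), handle pad top (284,340), plate front corners (251,96) and (319,96). The jaws are aligned with the jack and the plane is clear on the right.

```bash
python3 - <<'E'
from h import *
np.set_printoptions(precision=4,suppress=True)
s=onz("wrist",285,122,.08);p=onz("wrist",284,341,.128)
c1,c2=onz("wrist",251,96,.012),onz("wrist",319,96,.012);b1,b2=onz("wrist",256,300,.012),onz("wrist",314,300,.012)
print(s,p,c1,c2,np.linalg.norm(c1-c2))
d=(s-p)[:2];print(np.linalg.norm(d),np.degrees(np.arctan2(d[1],d[0])))
e=(c1+c2-b1-b2)[:2];print(np.degrees(np.arctan2(e[1],e[0])),np.linalg.norm(e)/2)
d/=np.linalg.norm(d);print("post",s[:2]-.06*d, "from saddle front",(c1+c2)[:2]/2-.09*d)
st=bot.read_state();print(st["tool_pos"])
from scipy.spatial.transform import Rotation as R
M=R.from_rotvec(st["ee_rot"]).as_matrix();print(np.degrees(np.arctan2(M[1,0],M[0,0])),M[:,1])
E
```

```text
[ 0.6471 -0.1634  0.08  ] [ 0.55   -0.3573  0.128 ] [ 0.6232 -0.1224  0.012 ] [ 0.6933 -0.1572  0.012 ] 0.07826828837083566
0.2168581195106007 63.41236256502752
63.60380933206193 0.2670321950989212
post [ 0.6202 -0.2171] from saddle front [ 0.618  -0.2203]
[ 0.6215 -0.2162  0.2584]
-26.399654941843384 [-0.0033  0.0025 -1.    ]
```

```bash
python3 -m pendant '[[[85,-2,-2,-60,0,0,0],[85,-2,-2,-120,0,0,0],[85,-2,-2,-160,0,0,0],[85,-2,-2,-176,0,0,0],[85,-2,-2,-176,0,0,0],[20,-2,-2,-176,0,0,0],[20,-2,-2,-176,0,0,0],[20,-2,-2,-176,0,0,0],[20,-2,-2,-176,0,0,0],[20,-2,-2,-176,0,0,0]]]' 60
```

```text
time_s: 2.52
tool_pos: [0.6196, -0.2181, 0.084]
ee_rot: [-1.539, 0.363, -0.359]
contact_force: [-4.5, 1.8, 5.6]
finger_gap: 0.329
```

```bash
python3 -m pendant '[[[20,-8,10,0,0,0,0],[20,-22,32,0,0,0,0],[20,-38,57,0,0,0,0],[20,-55,83,0,0,0,0],[20,-72,109,0,0,0,0],[20,-88,134,0,0,0,0],[20,-100,152,0,0,0,0],[20,-105,160,0,0,0,0],[20,-105,160,0,0,0,0]]]'; python3 - <<'E'
from h import *
im=cams.get_image("wrist");cv2.imwrite("pics/w2.png",im[:,:,::-1])
i=cams.camera_info("wrist");print(np.round(i["extrinsics"],3).tolist())
E
```

```text
time_s: 3.65
tool_pos: [0.5142, -0.0569, 0.0841]
ee_rot: [-1.538, 0.363, -0.357]
contact_force: [-1.9, 3.9, 0.9]
finger_gap: 0.333
[[0.896, -0.423, -0.133, 0.548], [-0.443, -0.859, -0.256, 0.008], [-0.006, 0.288, -0.958, 0.249], [0.0, 0.0, 0.0, 1.0]]
```

View pics/w2.png

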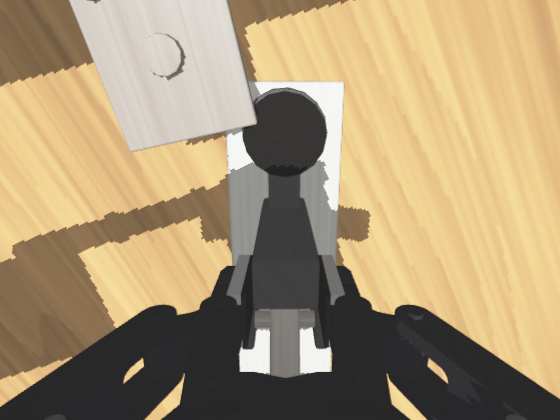

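The stud is at about (164,55), the saddle at (285,131), and the lift pad front corners at (131,151) and (257,123).

```bash
python3 - <<'E'
from h import *
np.set_printoptions(precision=4,suppress=True)
s=onz("wrist",285,131,.08);m=onz("wrist",164,55,.101);a,b=onz("wrist",131,151,.0945),onz("wrist",257,123,.0945)
x=(b-a)/np.linalg.norm(b-a);f=(a+b)/2;y=np.array([-x[1],x[0],0])
print("s",s,"stud",m,a,b,np.linalg.norm(b-a),"yaw",np.degrees(np.arctan2(y[1],y[0])))
print("stud in pad frame",(m-f)@x,(m-f)@y,"pred mark",f+.03*y)
print("shift mm",(m-s)*1000)
E
```

```text
s [ 0.5421 -0.0018  0.08  ] stud [0.5126 0.0475 0.101 ] [0.4762 0.0219 0.0945] [0.5331 0.0075 0.0945] 0.058721094360424955 yaw 75.79244708999263
stud in pad frame -0.000341910697796357 0.03370701236380589 pred mark [0.512  0.0438 0.0945]
shift mm [-29.5616  49.34    21.    ]
```

```bash
python3 -m pendant '[[[20,-8,13,0,0,0,0],[20,-19,31,0,0,0,0],[20,-27,44,0,0,0,0],[20,-30,49,0,0,0,0],[20,-30,49,0,0,0,0],[20,-30,49,0,0,0,0]]]'; python3 - <<'E'
from h import *
im=cams.get_image("wrist");cv2.imwrite("pics/w3.png",im[:,:,::-1])
E
python3 -m pendant '[[[80,0,0,0,0,0,0],[80,0,0,0,0,0,0],[80,0,0,0,0,0,0],[80,0,0,0,0,0,0],[80,0,0,40,0,0,0],[80,0,0,90,0,0,0],[80,0,0,140,0,0,0],[80,0,0,140,0,0,0]]]'
python3 - <<'E'
from h import *
for n in ["wrist","top"]:
    im=cams.get_image(n);cv2.imwrite(f"pics/{n}4.png",im[:,:,::-1])
i=cams.camera_info("wrist");print(np.round(i["extrinsics"],3).tolist())
E
```

```text
time_s: 4.45
tool_pos: [0.484, -0.0069, 0.0842]
ee_rot: [-1.535, 0.364, -0.355]
contact_force: [-1.2, 4.6, 0.3]
finger_gap: 0.333
time_s: 5.5
tool_pos: [0.4857, -0.0073, 0.2296]
ee_rot: [-1.534, 0.357, -0.362]
contact_force: [0.2, 0.2, -0.2]
finger_gap: 0.937
[[0.897, -0.422, -0.133, 0.518], [-0.443, -0.86, -0.254, 0.057], [-0.007, 0.287, -0.958, 0.389], [0.0, 0.0, 0.0, 1.0]]
```

View pics/wrist4.png

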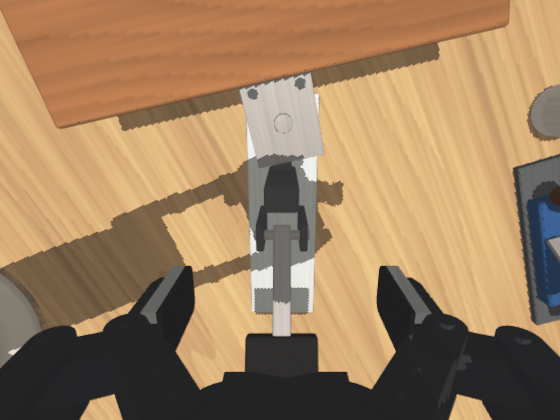

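Stud at (283,123), plate front-right corner (319,94), plate rear corners (253,311) and (312,313).

```bash
python3 - <<'E'
from h import *
np.set_printoptions(precision=4,suppress=True)
m=onz("wrist",283,123,.102)
fr,br,bl=[onz("wrist",*p,.012) for p in [(319,94),(312,313),(253,311)]]
y=(fr-br);L=np.linalg.norm(y);y/=L;x=np.array([y[1],-y[0],0])
sad=fr-.03*y-.04*x
print(m,L,np.linalg.norm(br-bl),np.degrees(np.arctan2(y[1],y[0])),"saddle",sad,"err",(m-sad)[:2]*1000)
jp=lambda yy:sad+(yy-.09)*y
print("pad up",jp(-.125),"pad down",jp(-.140), "front edge of pad",onz("wrist",282,334,.13))
E
```

```text
[0.5092 0.0482 0.102 ] 0.2653113980037367 0.07547195157890581 63.41269836653139 saddle [0.5045 0.0462 0.012 ] err [4.7382 1.9576]
pad up [ 0.4083 -0.1461  0.012 ] pad down [ 0.4015 -0.1595  0.012 ] front edge of pad [ 0.4276 -0.1151  0.13  ]
```

```bash
python3 -m pendant '[[[0,-22,-42,0,0,0,0],[0,-45,-84,0,0,0,0],[0,-66,-125,0,0,0,0],[0,-73,-138,-20,0,0,0],[0,-73,-138,-60,0,0,0],[0,-73,-138,-82,0,0,0],[0,-73,-138,-82,0,0,0],[0,-73,-138,-82,0,0,0]]]'; python3 - <<'E'
from h import *
a=cams.get_image("scene")[120:320,120:400,::-1];b=cams.get_image("wrist")[:,:,::-1]
cv2.imwrite("pics/p5.png",np.vstack([cv2.resize(a,(560,400)),cv2.resize(b[220:],(560,200))]))
E
```

```text
time_s: 6.6
tool_pos: [0.4112, -0.1451, 0.1426]
ee_rot: [-1.535, 0.364, -0.356]
contact_force: [-0.8, 0.6, -0.8]
finger_gap: -0.001
```

View pics/p5.png

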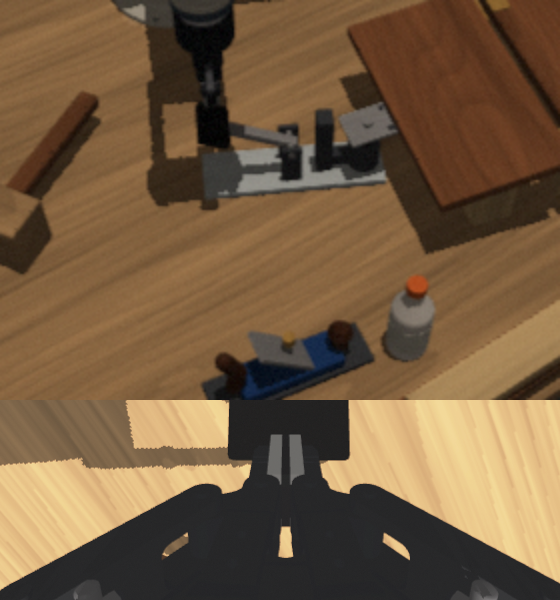

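The shut fingers stand over the handle pad, and the saddle is under the lift pad. Next is the first stroke down, following the handle's arc.

```bash
python3 -m pendant '[[[0,0,0,-14,0,0,0],[0,-2,-3,-22,0,0,0],[0,-3,-6,-29,0,0,0],[0,-4,-8,-37,0,0,0],[0,-5,-10,-44,0,0,0],[0,-6,-12,-52,0,0,0],[0,-6,-13,-60,0,0,0],[0,-7,-13,-68,0,0,0],[0,-7,-13,-74,0,0,0],[0,-7,-13,-74,0,0,0]]]'; python3 - <<'E'
from h import *
a=cams.get_image("scene")[120:320,120:400,::-1];b=cams.get_image("wrist")[:,:,::-1]
cv2.imwrite("pics/p6.png",np.vstack([cv2.resize(a,(560,400)),cv2.resize(b[:220],(560,200))]))
E
```

```text
time_s: 7.95
tool_pos: [0.4051, -0.1594, 0.07]
ee_rot: [-1.537, 0.361, -0.359]
contact_force: [-1.4, -3.4, 6.5]
finger_gap: -0.001
```

View pics/p6.png

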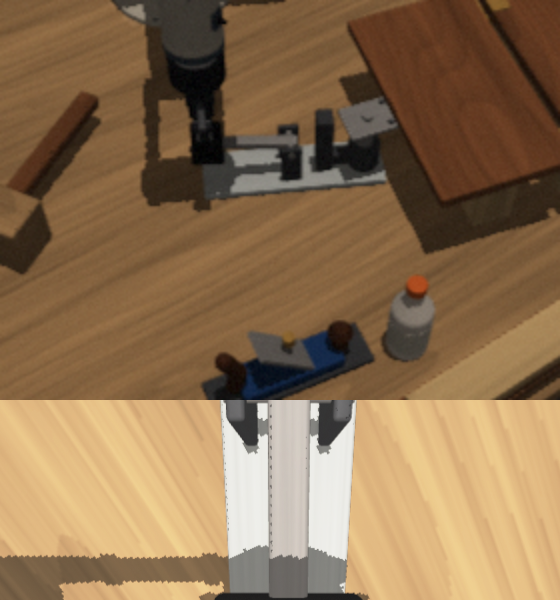

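The leaf has come up partway: the stud moved about 7 px in the doubled view. I'll press further, watching the force.

```bash
python3 -m pendant '[[[0,0,0,-2,0,0,0],[0,0,0,-4,0,0,0],[0,0,0,-4,0,0,0]]]';  python3 -m pendant '[[[0,0,0,-2,0,0,0],[0,0,0,-4,0,0,0],[0,0,0,-4,0,0,0]]]'; python3 - <<'E'
from h import *
a=cams.get_image("scene")
cv2.imwrite("pics/s7.png",a[:,:,::-1])
b=[cv2.imread("pics/scene0.png")[150:230,270:470],a[150:230,270:470,::-1]]
cv2.imwrite("pics/p7.png",cv2.resize(np.vstack(b),None,fx=3.5,fy=3.5))
E
```

```text
time_s: 8.43
tool_pos: [0.405, -0.1599, 0.0667]
ee_rot: [-1.538, 0.361, -0.36]
contact_force: [-2.4, -0.7, 6.5]
finger_gap: 0.0
time_s: 8.8
tool_pos: [0.4048, -0.1604, 0.063]
ee_rot: [-1.539, 0.361, -0.36]
contact_force: [-2.6, -0.8, 6.9]
finger_gap: 0.002
```

View pics/p7.png

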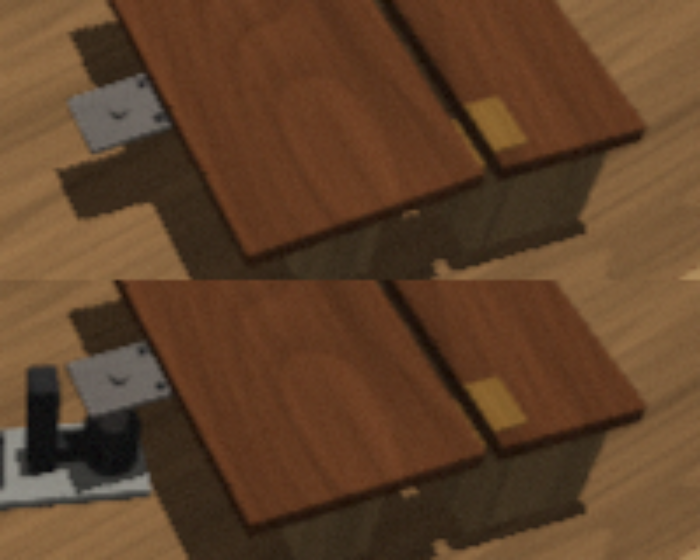

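```bash
python3 -m pendant '[[[0,0,0,-2,0,0,0],[0,0,0,-3,0,0,0],[0,0,0,-3,0,0,0]]]';  python3 -m pendant '[[[0,0,0,-2,0,0,0],[0,0,0,-3,0,0,0],[0,0,0,-3,0,0,0]]]'; python3 -m pendant '[[[0,0,0,-2,0,0,0],[0,0,0,-3,0,0,0],[0,0,0,-3,0,0,0]]]'; python3 - <<'E'
from h import *
i=cams.camera_info("scene");E=np.linalg.inv(i["extrinsics"])
for z in (.104,.132):
    p=E@[.511,.048,z,1];print(z,i["fx"]*p[0]/p[2]+i["cx"],i["fy"]*p[1]/p[2]+i["cy"])
a=cams.get_image("scene");cv2.imwrite("pics/s8.png",a[:,:,::-1])
T=cv2.imread("pics/scene0.png")[172:192,290:322]
g=lambda x:x[:,:,::1].astype(np.uint8)
for n in ["pics/s7.png","pics/s8.png"]:
    r=cv2.matchTemplate(cv2.imread(n)[155:200,275:335],T,cv2.TM_CCOEFF_NORMED);k=cv2.minMaxLoc(r);print(n,k[1],k[3][0]-15,k[3][1]-17)
E
```

```text
time_s: 9.22
tool_pos: [0.4046, -0.1607, 0.0604]
ee_rot: [-1.54, 0.361, -0.361]
contact_force: [-2.7, -0.8, 6.4]
finger_gap: 0.0
time_s: 9.6
tool_pos: [0.4045, -0.161, 0.0578]
ee_rot: [-1.54, 0.361, -0.361]
contact_force: [-3.1, 0.1, 6.3]
finger_gap: -0.0
time_s: 9.98
tool_pos: [0.4044, -0.1611, 0.0553]
ee_rot: [-1.541, 0.361, -0.361]
contact_force: [-2.4, 0.1, 7.1]
finger_gap: -0.004
0.104 303.5373233104993 179.44657000635857
0.132 304.12842224698755 172.93178348110155
pics/s7.png 0.9409628510475159 0 -4
pics/s8.png 0.9234059453010559 0 -5
```

```bash
python3 - <<'E'
from h import *
a=cv2.imread("pics/s8.png")[165:235,190:330];b=cams.get_image("wrist")[200:400,130:430,::-1]
cv2.imwrite("pics/p8.png",np.vstack([cv2.resize(np.clip(a*1.5,0,255).astype(np.uint8),(600,300),interpolation=3),cv2.resize(np.clip(b*1.7,0,255).astype(np.uint8),(600,300))]))
E
```

```text
(no output)
```

View pics/p8.png

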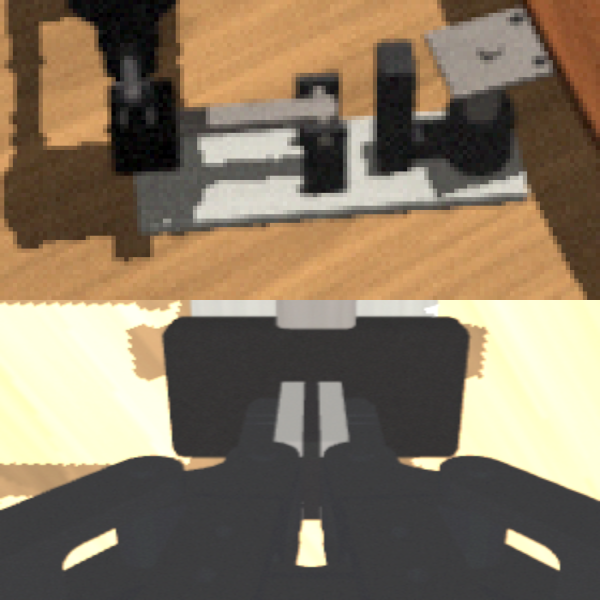

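The fingers sit squarely on the pad, so I'll get the handle and leaf angles from the images.

```bash
cat > leaf.py <<'E'
from h import *
def leaf(cur):
    A=cv2.imread("pics/scene0.png",0);B=cv2.cvtColor(cur,cv2.COLOR_BGR2GRAY);f=4
    T=cv2.resize(A[172:192,292:316],None,fx=f,fy=f,interpolation=cv2.INTER_CUBIC)
    S=cv2.resize(B[157:200,284:324],None,fx=f,fy=f,interpolation=cv2.INTER_CUBIC)
    k=cv2.minMaxLoc(cv2.matchTemplate(S,T,cv2.TM_CCOEFF_NORMED))
    return k[1],k[3][0]/f-8,k[3][1]/f-15
E
python3 - <<'E'
from leaf import *
for n in ["scene0","s7","s8"]: print(n,leaf(cv2.imread(f"pics/{n}.png")))
for (u1,u2,v) in [(165,468,318),(175,460,457)]:
    i=cams.camera_info("wrist");E=np.array(i["extrinsics"])
    a,b=130+u1/2,130+u2/2;vv=200+(v-300)/1.5;d=i["fx"]*.07/(b-a)
    print((E@[((a+b)/2-i["cx"])/i["fx"]*d,(vv-i["cy"])/i["fy"]*d,d,1])[:3])
print(bot.read_state()["tool_pos"],bot.read_state()["joint_positions"])
E
```

```text
scene0 (0.9976869821548462, 0.0, 0.0)
s7 (0.927345335483551, 0.25, -3.75)
s8 (0.9045064449310303, 0.25, -4.75)
[ 0.41803797 -0.13826012  0.07024137]
[ 0.397683  -0.1800755  0.0740459]
[ 0.4044113  -0.16109295  0.05531513] [-4.57164465e-01 -3.44112713e-01  1.90228377e+00 -1.11824565e-04
  1.58339192e+00  3.40183156e-03]
```

Leaf is at about 0.085 rad, so the stroke isn't complete. The fingers appear to give under load. I'll press further in steps.

```bash
python3 -m pendant '[[[0,0,0,-4,0,0,0],[0,0,0,-8,0,0,0],[0,0,0,-8,0,0,0]]]'; python3 - <<'E'
from leaf import *
c=cams.get_image("scene")[:,:,::-1].copy();cv2.imwrite("pics/s9.png",c);print(leaf(c))
E
python3 -m pendant '[[[0,0,0,-4,0,0,0],[0,0,0,-8,0,0,0],[0,0,0,-8,0,0,0]]]'; python3 - <<'E'
from leaf import *
c=cams.get_image("scene")[:,:,::-1].copy();cv2.imwrite("pics/s10.png",c);print(leaf(c))
E
```

```text
time_s: 10.45
tool_pos: [0.4044, -0.1613, 0.0476]
ee_rot: [-1.541, 0.361, -0.361]
contact_force: [-1.6, 0.0, 6.2]
finger_gap: 0.003
(0.8919166326522827, 0.25, -6.0)
time_s: 10.88
tool_pos: [0.4048, -0.1615, 0.0449]
ee_rot: [-1.541, 0.359, -0.363]
contact_force: [-13.4, 5.5, 30.6]
finger_gap: -0.002
(0.8910412192344666, 0.25, -6.25)
```

The stop is reached: force rose to about 30 N and the leaf image shift of 6.25 px is close to the 6.5 px expected for level. Now the handle goes back up.

```bash
python3 -m pendant '[[[0,0,0,4,0,0,0],[0,0,0,12,0,0,0],[0,1,1,22,0,0,0],[0,1,2,32,0,0,0],[0,2,3,42,0,0,0],[0,3,6,54,0,0,0],[0,5,10,66,0,0,0],[0,7,14,80,0,0,0],[0,7,15,95,0,0,0],[0,7,15,100,0,0,0]]]';python3 -m pendant '[[[0,0,0,0,0,0,0],[0,0,0,0,0,0,0],[0,0,0,0,0,0,0],[0,0,0,0,0,0,0]]]'; python3 - <<'E'
from leaf import *
c=cams.get_image("scene")[:,:,::-1].copy();cv2.imwrite("pics/s11.png",c);print(leaf(c))
w=cams.get_image("wrist")[:,:,::-1]
a=c[155:235,170:330]
cv2.imwrite("pics/p11.png",np.vstack([cv2.resize(np.clip(a*1.5,0,255).astype(np.uint8),(600,300),interpolation=3),cv2.resize(w[:,50:510],(600,300))]))
E
```

```text
time_s: 12.18
tool_pos: [0.4122, -0.1468, 0.1463]
ee_rot: [-1.542, 0.358, -0.365]
contact_force: [0.8, -0.3, 0.2]
finger_gap: 0.001
time_s: 12.68
tool_pos: [0.412, -0.1468, 0.1459]
ee_rot: [-1.542, 0.358, -0.364]
contact_force: [0.3, 0.1, 0.7]
finger_gap: 0.0
(0.9794268608093262, 0.0, 0.0)
```

View pics/p11.png

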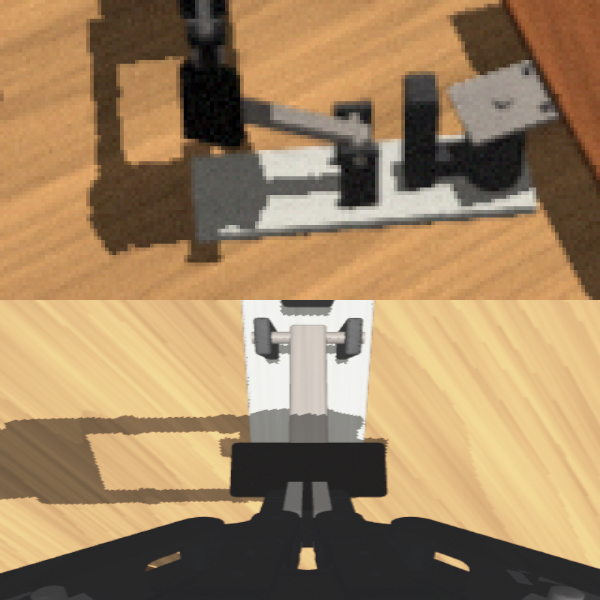

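Handle is fully up and unloaded, the leaf is back at its start position, and the jack hasn't moved. Now the second press down, which I'll hold.

```bash
python3 -m pendant '[[[0,0,0,-16,0,0,0],[0,-2,-3,-27,0,0,0],[0,-3,-6,-38,0,0,0],[0,-4,-8,-49,0,0,0],[0,-5,-10,-60,0,0,0],[0,-6,-12,-70,0,0,0],[0,-7,-13,-80,0,0,0],[0,-7,-14,-90,0,0,0],[0,-7,-14,-97,0,0,0],[0,-7,-14,-99,0,0,0]]]';python3 -m pendant '[[[0,0,0,0,0,0,0],[0,0,0,0,0,0,0]]]'; python3 - <<'E'
from leaf import *
c=cams.get_image("scene")[:,:,::-1].copy();cv2.imwrite("pics/s12.png",c);print(leaf(c))
E
```

```text
time_s: 14.02
tool_pos: [0.4049, -0.1624, 0.0475]
ee_rot: [-1.545, 0.358, -0.366]
contact_force: [-3.6, -5.0, 8.7]
finger_gap: 0.001
time_s: 14.28
tool_pos: [0.4049, -0.1626, 0.048]
ee_rot: [-1.545, 0.358, -0.367]
contact_force: [-3.2, 1.0, 7.7]
finger_gap: 0.002
(0.8923141956329346, 0.5, -5.75)
```

```bash
python3 -m pendant '[[[0,0,0,-3,0,0,0],[0,0,0,-4,0,0,0],[0,0,0,-4,0,0,0],[0,0,0,-4,0,0,0]]]'; python3 - <<'E'
from leaf import *
c=cams.get_image("scene")[:,:,::-1].copy();cv2.imwrite("pics/s13.png",c);print(leaf(c))
w=cams.get_image("wrist")[:,:,::-1]
a=c[150:230,190:350];s=lambda x:np.clip(x*1.5,0,255).astype(np.uint8)
cv2.imwrite("pics/p13.png",np.vstack([cv2.resize(s(a),(600,300),interpolation=3),cv2.resize(s(w[:,50:510]),(600,300))]))
E
```

```text
time_s: 14.82
tool_pos: [0.405, -0.1626, 0.0455]
ee_rot: [-1.545, 0.357, -0.367]
contact_force: [-4.9, 1.6, 12.0]
finger_gap: -0.003
(0.8922821879386902, 0.25, -6.25)
```

```bash
python3 -m pendant '[[[0,0,0,-1,0,0,0],[0,0,0,-2,0,0,0],[0,0,0,-2,0,0,0],[0,0,0,-2,0,0,0]]]'; python3 - <<'E'
from leaf import *
c=cams.get_image("scene")[:,:,::-1].copy();print(leaf(c))
o=cv2.imread("pics/s11.png")
# carry post + plate: motion versus the released state
T=o[170:215,270:292];r=cv2.matchTemplate(c[160:225,260:302],T,cv2.TM_CCOEFF_NORMED);k=cv2.minMaxLoc(r);print("post shift px",k[1],k[3][0]-10,k[3][1]-10)
print(bot.read_state()["contact_force"],bot.read_state()["qvel"].round(4))
E
```

```text
time_s: 15.42
tool_pos: [0.4051, -0.1627, 0.0454]
ee_rot: [-1.545, 0.356, -0.368]
contact_force: [-6.2, 2.9, 14.2]
finger_gap: -0.002
(0.8914231657981873, 0.25, -6.25)
post shift px 0.9850404858589172 0 0
[-7.56821941  2.40352232 14.89925725] [ 0.0013  0.0003 -0.0013  0.0012  0.     -0.0003]
```

The handle is at its stop, the leaf has the same shift as the first full stroke, the jack hasn't moved, and the arm is still. Handing in.

```bash
python3 -c "from rig import workorder; print(workorder.close_job())"
```

```text
the job is handed in; nothing more can be done
None
```

I set the jack under the lift pad, let it go, and gave the handle one full stroke down and back up. I then pressed it down again and handed the job in at about 15.4 s, still holding it. No verdict was reported.

**Last checks**
- **Leaf:** the stud moved 6.25 px in the scene camera, against about 6.5 px expected for level. That puts the leaf at about 0.11 rad, the same as at the stop on the first stroke.
- **Handle:** the fingers press it against its stop with about 14 N.
- **Jack:** its carry post did not shift in the image between the released state and the final press. The arm is still.
- **Bystanders:** the plane and bottle looked unmoved and the arm stayed clear of all three. I did not measure any of them at the end.

**Disagreements**
- **Finger height:** the stop came at a TCP height of about 46 mm, although the handle pad should be at 68 mm there. I think the fingers give under load, but I didn't confirm it. I judged the stop by the rise in force and the leaf's position instead.
- **Saddle position:** two estimates of its distance from the lift mark differ. The arm's pose puts it about 2 mm off and the plate corners in the image about 5 mm, both inside the 15 mm limit.
- **Not viewed:** the final picture was refused because I had reached the 12-picture limit. The last checks are numerical only.

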